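Fold open the bifold door of the spice cupboard

TASK

Take the upright bar handle of the bifold (two-panel) door on the taller of the two worktop cupboards and pull it so that both panels fold along their track, all the way open. Then let go. Leave the single plain door of the lower cupboard shut.

Things in the scene. Friction and masses are not known exactly. Their poses are not given: they have to be found in the camera images.
- bifold (a joint): Bifold door of the tall cupboard, rad: 0 = shut flat, 1.40 = stop, fully folded. Two panels, each 110 mm wide, 12 thick, z 24 to 254 mm. The left one (seen from the robot) is hinged at the cupboard's left side and, seen from above, opens clockwise; the fold comes out towards the robot. The right one follows, its far edge in the track. 1 to 3 N at the handle moves it; no spring, stays put.
- bifold_handle: Upright round steel bar on the left panel, 25 mm from the fold: 12 mm across, 145 long. Origin at mid-bar (z = 192.5 mm); z up, y along the panel towards the hinge, x towards the panel. Axis 45 mm off the panel's face; thin posts at mid-bar and 55 mm below, so the top 65 mm is free. It turns with the panel, on a circle of about 102 mm about the hinge line; the round bar can turn in the fingers.
- bifold_hinge (a point): Point on the left panel's upright hinge line, at the panel's top (z = 254 mm). With the door shut the bar lies 57 mm in front of and 85 mm right of it. The tall cupboard is pale wood, 234 mm wide, 170 deep, 275 high (10 mm above the bar's top), faces the robot within 10 degrees, and stands left or right of the low one.
- plain_door (a joint): Single plain door of the lower cupboard, rad: 0 = shut, grows as it opens; it must stay shut. That cupboard is pale wood too, 190 mm wide, 170 deep, 180 high, one panel with a 100 mm upright bar handle; it stands beside the tall one, facing the robot.

How it is judged:
By the outcome, as a careful person would: the job done as asked, in the order asked, and still so for the second after the job is handed in, with the robot touching nothing.
It also fails if it takes over 35 s, if anything falls off the work surface, if the arm or the gripper's body presses on something with over 40 N, if the wrist force passes 120 N, or if a joint passes its speed limit or range.

ROBOT

A 6-joint arm with a two-finger parallel gripper is mounted at the origin on the work surface; the furniture and walls round the work are solid. World frame = base frame: x ahead of the robot, y to its left, z up, the work surface at z = 0. Lengths are in m, angles in degrees, forces in N, time in s.
With the tool pointing down it reaches from about 0.375 to 0.9 m from the base axis. Payload 3.1 kg.
Tool frame: the origin (TCP) lies on the centre line of the jaws, within the pads' length; the fingertips stand 22 mm ahead of it and the grasp point (between the pads) lies 3 mm ahead of it; y points along the fingers, z is the direction in which the jaws open and shut, and the axes are right-handed (so a half turn about y gives the same grasp; the last joint's range is limited). The gripper opens to 87 mm and grips with 3 to 60 N. Pads are 19 mm wide; open, the fingers measure 117 mm over their backs; the gripper's body (75 mm by 190 mm) begins 51 mm behind the grasp point.
Start: joints at [-83.852, 30.224, 82.088, -0, 67.689, -10.227], TCP at [0.176, -0.6, 0.245] pointing down, gripper open.
Joint ranges: [-176.69, 176.69], [-43.24, 126.21], [12.49, 139.97], [-82, 262], [0, 151.66], [-163.58, 163.58]. Speed limits (degrees/s): [159.86, 159.86, 180, 180, 180, 180].

INTERFACE

Orientations are given as a 3x3 rotation matrix whose columns are the frame's x, y, z axes.
In Python, from rig import bot gives the robot as it stands.
- The arm moves only by the tool jog_arm, never from a script. Its argument "motion" is one flat list of numbers, 6 for each row, row after row: the shift along the tool's x, y, z in mm, then the turn, a rotation vector about the tool's x, y, z in degrees. A call has 1 to 20 rows; each row is the pose to reach, as a shift and turn from the pose commanded when the call began, along the tool's axes at that moment; what a row does not reach only later rows make up. A row lasts 1/8 s, in which the tool goes at most 62.5 mm and 10.7 degrees, less where a joint would pass 70% of its speed; a pose out of reach is approached as far as the arm can. A call with a gripper value outside its range is refused whole. "gripper" is the opening, from 0 (shut) to 1 (fully open), set as the call begins (left out, the last holds). The fingers move at their own pace and stop on an object; the grip force is fixed at half the most. Time passes only in rows, so rows that repeat a pose let the fingers close. It gives the time, the measured TCP pose, the force and the opening at its end, in the units of the state.
- bot.read_state(): the state, without advancing time (a new reading comes with each control period).
- bot.capture(name): name is "side" or "top"; returns (picture, depth): 420x560x3 uint8, red, green, blue; 420x560 float32, m along the optical axis (not along the pixel's ray), 0 where there is no reading.
- bot.get_calibration(name): a dict with "mtx" (3x3 intrinsics, pixels), "pose" (4x4, takes a point from camera to world coordinates). Camera axes: x right, y up, looking along -z (the intrinsics and any distortion apply to the point x, -y, -z); pixel columns grow to the right and rows downward; lengths in m; the calibration is good to about 2 mm. A picture is of the moment at which its call begins. get_calibration takes no time and is no camera call.
- bot.hand_in(): hands the job in, once; it reports no verdict.
The state is a dict: "time_s": time; "joint_positions": joint angles; "qvel": joint speeds; "tau": joint torques, N m; "position": TCP position; "tcp_rot": TCP orientation; "force": force on the tool from outside, world axes, zero at the start; "moment": the same for the moment, N m; "opening": opening from 0.0 (shut) to 1.0 (fully open).
Only numpy, scipy, OpenCV 4.12 (cv2) and the standard library are available. Lean on these libraries where they do the work, as an engineer would, in place of code of your own. Each camera call takes 0.05 s, during which the arm holds its last target.

## Working session

There is one attempt and no reset: what is moved stays moved. The work goes in short steps, Python scripts to look and compute and a tool call to move; the robot and the scene stay as the last step left them, time stands still between calls to the robot, and variables do not carry over. Pictures are saved under pics/ and viewed, and the job is handed in when it is done.

Besides the shell and the picture viewer there is one more tool, called after ">>>" as name(argument=value, ...), one argument or row to a line, values as JSON. jog_arm: Moves the arm, as the interface text tells. Its arguments: {"type":"object","properties":{"motion":{"type":"array","items":{"type":"number"}},"gripper":{"type":"number"}},"required":["motion"]}

```bash
ls; mkdir -p pics
python3 - <<'E'
from rig import bot
import cv2,numpy as np
np.set_printoptions(precision=4,suppress=True)
s=bot.read_state()
for k in s: print(k,np.array(s[k]))
for n in("side","top"):
    p,d=bot.capture(n); cv2.imwrite(f"pics/{n}0.png",p[:,:,::-1]); np.save(f"pics/{n}0.npy",d)
    c=bot.get_calibration(n); print(n,c)
E
```

```text
pics
time_s 0.0
joint_positions [-83.8518  30.2796  82.1571   0.0007  67.6876 -10.2266]
qvel [-0.0197  0.026  -0.0635 -0.0323 -0.0432  0.0311]
tau [ -0.0001 -44.0045 -17.6594   0.0633   0.0581  -0.0002]
position [ 0.1762 -0.5989  0.2436]
tcp_rot [[-0.9594 -0.0002  0.2819]
 [-0.2819  0.0022 -0.9594]
 [-0.0004 -1.     -0.0021]]
force [-0.3128 -0.8073  0.0673]
moment [-0.0014  0.0526 -0.0257]
opening 1.0002254253305547
side {'mtx': array([[503.1253,   0.    , 282.5526],
       [  0.    , 503.1253, 205.7541],
       [  0.    ,   0.    ,   1.    ]]), 'pose': array([[-0.1499,  0.4502, -0.8802, -0.5467],
       [-0.9887, -0.0637,  0.1358,  0.1932],
       [ 0.005 ,  0.8906,  0.4547,  0.7655],
       [ 0.    ,  0.    ,  0.    ,  1.    ]])}
top {'mtx': array([[452.902 ,   0.    , 278.7006],
       [  0.    , 452.902 , 211.5802],
       [  0.    ,   0.    ,   1.    ]]), 'pose': array([[-0.0725,  0.8166, -0.5726,  0.0668],
       [-0.9973, -0.052 ,  0.0521,  0.055 ],
       [ 0.0127,  0.5749,  0.8182,  0.9474],
       [ 0.    ,  0.    ,  0.    ,  1.    ]])}
```

View pics/side0.png

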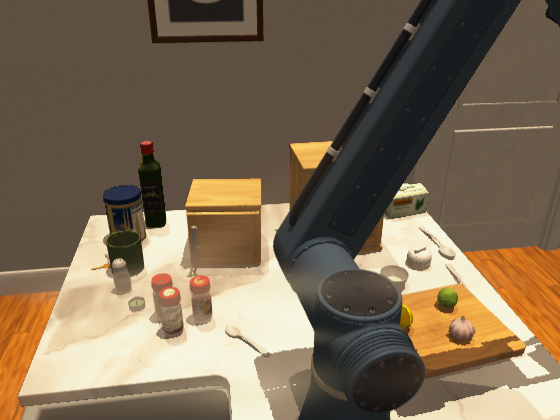

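View pics/top0.png

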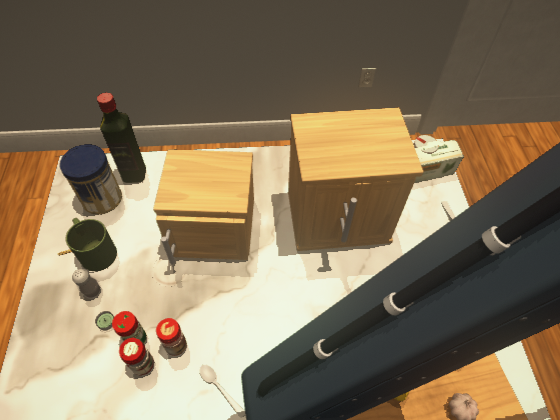

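The top view shows the tall cupboard on the right: its top spans about (291,112)–(418,178), and the bar's top is near (351,200) with its lower end near (346,240). The low cupboard is on the left, with its handle near (168,250). In the side view the arm hides the bar.

```bash
cat > h.py <<'E'
import numpy as np,cv2
from rig import bot
np.set_printoptions(precision=4,suppress=True)
def deproj(n,d):
    c=bot.get_calibration(n);K=c["mtx"];T=c["pose"]
    v,u=np.mgrid[:d.shape[0],:d.shape[1]]
    P=np.stack([(u-K[0,2])/K[0,0]*d,-(v-K[1,2])/K[1,1]*d,-d],-1)
    W=P@T[:3,:3].T+T[:3,3]; W[d<=0]=np.nan; return W
def proj(n,p):
    c=bot.get_calibration(n);K=c["mtx"];T=c["pose"]
    q=(np.asarray(p)-T[:3,3])@T[:3,:3]
    return np.stack([K[0,2]+K[0,0]*q[...,0]/-q[...,2],K[1,2]+K[1,1]*-q[...,1]/-q[...,2]],-1)
E
python3 - <<'E'
from h import *
p=cv2.imread("pics/top0.png");d=np.load("pics/top0.npy");W=deproj("top",d)
for uv in [(293,114),(400,111),(417,177),(300,181),(350,140)]: print("top",uv,W[uv[1],uv[0]])
for v in range(196,250,4):
    print(v,[f"{u}:{W[v,u].round(3)}" for u in range(342,358,2)])
# front face
m=np.zeros(d.shape,bool);m[195:235,300:335]=1;m[195:230,365:390]=1
Q=W[m];Q=Q[~np.isnan(Q).any(1)];c=np.median(Q,0);print(c,np.linalg.svd(Q-c,full_matrices=False)[2][2])
# top face edges
m=(np.abs(W[...,2]-.275)<.006);m[:,:285]=0;m[:, 430:]=0;m[190:]=0
import cv2
pts=W[m][:,:2].astype(np.float32);r=cv2.minAreaRect(pts);print(len(pts),r,cv2.boxPoints(r),W[m][:,2].mean())
cv2.imwrite("pics/topz.png",cv2.resize(p[90:270,270:440],None,fx=4,fy=3.3,interpolation=cv2.INTER_CUBIC)[:600,:680])
E
```

```text
top (293, 114) [ 0.7878 -0.0365  0.277 ]
top (400, 111) [ 0.7843 -0.268   0.2762]
top (417, 177) [ 0.801  -0.377   0.0245]
top (300, 181) [ 0.6327 -0.0379  0.2415]
top (350, 140) [ 0.7073 -0.1466  0.2744]
196 ['342:[ 0.612 -0.123  0.212]', '344:[ 0.614 -0.128  0.209]', '346:[ 0.609 -0.131  0.216]', '348:[ 0.609 -0.135  0.215]', '350:[ 0.608 -0.139  0.216]', '352:[ 0.609 -0.143  0.215]', '354:[ 0.609 -0.147  0.215]', '356:[nan nan nan]']
200 ['342:[ 0.613 -0.125  0.197]', '344:[ 0.613 -0.13   0.196]', '346:[ 0.608 -0.132  0.203]', '348:[ 0.608 -0.137  0.202]', '350:[ 0.563 -0.124  0.264]', '352:[ 0.561 -0.127  0.267]', '354:[ 0.56  -0.131  0.267]', '356:[ 0.56  -0.135  0.267]']
204 ['342:[ 0.614 -0.128  0.182]', '344:[ 0.603 -0.128  0.196]', '346:[ 0.602 -0.132  0.197]', '348:[ 0.609 -0.139  0.187]', '350:[ 0.56  -0.125  0.255]', '352:[ 0.558 -0.128  0.258]', '354:[ 0.558 -0.132  0.257]', '356:[ 0.61  -0.156  0.184]']
208 ['342:[ 0.614 -0.129  0.167]', '344:[ 0.593 -0.127  0.196]', '346:[ 0.592 -0.131  0.197]', '348:[ 0.562 -0.124  0.239]', '350:[ 0.559 -0.126  0.244]', '352:[ 0.557 -
[... 2087 characters left out ...]
153  0.018]', '346:[ 0.611 -0.158  0.02 ]', '348:[ 0.614 -0.163  0.015]', '350:[ 0.611 -0.167  0.019]', '352:[ 0.613 -0.173  0.016]', '354:[ 0.612 -0.178  0.016]', '356:[ 0.613 -0.183  0.014]']
248 ['342:[ 0.614 -0.151 -0.002]', '344:[ 0.61  -0.155  0.004]', '346:[ 0.61  -0.16   0.003]', '348:[ 0.612 -0.165 -0.001]', '350:[ 0.611 -0.17   0.001]', '352:[ 0.611 -0.175 -0.   ]', '354:[ 0.611 -0.18  -0.001]', '356:[ 0.61  -0.184  0.001]']
[ 0.6139 -0.1013  0.1463] [-0.9996 -0.0262 -0.0073]
8017 ((0.702144205570221, -0.15287020802497864), (0.18902164697647095, 0.24112972617149353), 1.8825209140777588) [[ 0.6037 -0.0355]
 [ 0.6116 -0.2765]
 [ 0.8006 -0.2703]
 [ 0.7926 -0.0293]] 0.27581080631217486
```

View pics/topz.png

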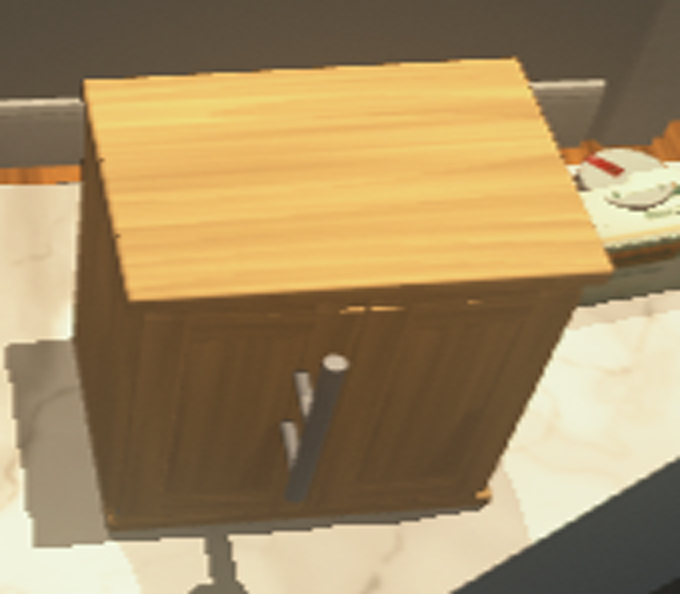

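Run:
```python
from h import *
d=np.load("pics/top0.npy");W=deproj("top",d)
m=(W[...,0]<.575)&(W[...,0]>.54)&(W[...,1]<-.11)&(W[...,1]>-.15)&(W[...,2]>.12)&(W[...,2]<.275)
P=W[m];print(len(P),P[:,2].min(),P[:,2].max())
from scipy.optimize import least_squares
def f(q):
    ax=q[:2]+(P[:,2:]-.19)*q[2:4]; return np.linalg.norm(P[:,:2]-ax,axis=1)-.006
k=P[:,2]<.26
r=least_squares(f,[.562,-.129,0,0],loss="soft_l1",f_scale=.002);print(r.x,np.abs(r.fun).mean())
r=least_squares(lambda q:f(np.r_[q,0,0]),[.562,-.129],loss="soft_l1",f_scale=.002);print(r.x)
T=np.array([r.x[0],r.x[1],.235]);C=bot.get_calibration("side")["pose"][:3,3]
print("proj side",proj("side",np.array([[*r.x,.265],[*r.x,.12]])),"top",proj("top",np.array([[*r.x,.265],[*r.x,.12]])))
# front edge of cupboard direction: front face plane fit w/ two columns at x
m=(np.abs(W[...,0]-.612)<.012)&(W[...,1]<-.05)&(W[...,1]>-.25)&(W[...,2]>.03)&(W[...,2]<.25)
Q=W[m];A=np.c_[Q[:,1],Q[:,2],np.ones(len(Q))];print(np.linalg.lstsq(A,Q[:,0],rcond=None)[0],len(Q))
```

```text
271 0.12275905610596882 0.26770924838977894
[ 0.5632 -0.1302  0.0001 -0.0009] 0.000740841125621429
[ 0.5632 -0.1302]
proj side [[343.3185 175.6932]
 [339.9906 226.6358]] top [[353.1202 199.5103]
 [343.1637 239.8714]]
[-0.034  -0.0046  0.6081] 4813
```

>>> jog_arm(
  motion=[0,-45,0,0,0,0,0,-90,0,0,0,0,-50,-90,-35,0,0,0,-100,-90,-70,0,0,0,-150,-90,-103,0,0,0,-200,-90,-137,0,0,0,-250,-90,-171,0,0,0,-300,-90,-206,0,0,0,-300,-90,-206,0,0,0],
  gripper=1,
)

```text
time_s: 1.23
position: [0.4077, -0.3134, 0.3342]
tcp_rot: [[-0.958, -0.0, 0.288], [-0.288, 0.002, -0.958], [-0.0, -1.0, -0.002]]
force: [0.1, -0.9, -0.3]
opening: 0.996
```

Run:
```python
from h import *
for n in("side","top"):
    p,d=bot.capture(n); cv2.imwrite(f"pics/{n}1.png",p[:,:,::-1]); np.save(f"pics/{n}1.npy",d)
```

```text
(no output)
```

View pics/side1.png

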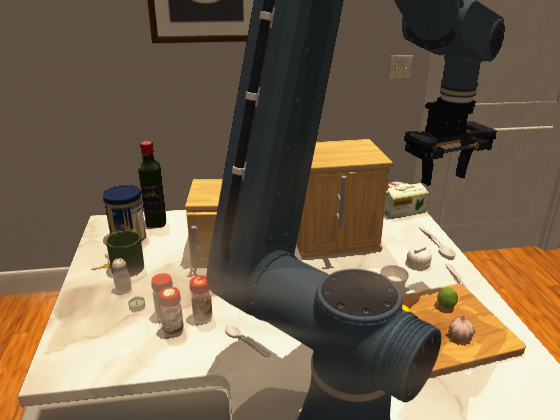

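View pics/top1.png

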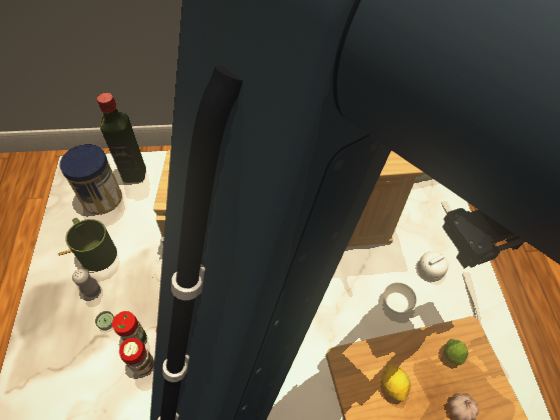

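The side view now shows the whole bar, from about (343,177) to (341,227), which agrees with the projection of the top-view fit. In the top view the arm covers the cupboards. I'll fit the bar in the side view as well.

Run:
```python
from h import *
from scipy.optimize import least_squares
d=np.load("pics/side1.npy");W=deproj("side",d)
m=(W[...,0]<.58)&(W[...,0]>.54)&(W[...,1]<-.11)&(W[...,1]>-.15)&(W[...,2]>.115)&(W[...,2]<.275)
P=W[m];print(len(P),P[:,2].min(),P[:,2].max())
r=least_squares(lambda q:np.linalg.norm(P[:,:2]-q,axis=1)-.006,[.562,-.129],loss="soft_l1",f_scale=.002);print("side",r.x)
b=(r.x+[.5632,-.1302])/2;print("mean",b)
s=bot.read_state();R=np.array(s["tcp_rot"]);p=np.array(s["position"]);print(p,R)
print("to pregrasp z.335, in tool mm",R.T@(np.r_[b,.335]-p)*1e3)
print("yaw z",np.degrees(np.arctan2(R[1,2],R[0,2])))
```

```text
247 0.12121591053665726 0.2660406823600705
side [ 0.5617 -0.1298]
mean [ 0.5624 -0.13  ]
[ 0.4061 -0.317   0.3344] [[-0.9589 -0.0007  0.2838]
 [-0.2838 -0.0003 -0.9589]
 [ 0.0008 -1.      0.0001]]
to pregrasp z.335, in tool mm [-202.955    -0.8031 -134.8803]
yaw z -73.51150378514106
```

>>> jog_arm(
  motion=[-50,0,-33,0,0,0,-100,0,-66,0,0,0,-150,0,-100,0,0,0,-190,0,-126,0,0,0,-203,0,-135,0,0,0,-203,0,-135,0,0,0,-203,0,-135,0,0,0],
)

```text
time_s: 2.2
position: [0.5618, -0.1325, 0.3344]
tcp_rot: [[-0.96, -0.001, 0.28], [-0.28, -0.001, -0.96], [0.001, -1.0, 0.0]]
force: [-0.3, -0.4, 0.0]
opening: 1.0
```

>>> jog_arm(
  motion=[0,25,0,0,0,0,0,55,0,0,0,0,0,80,0,0,0,0,0,95,0,0,0,0,0,95,0,0,0,0,0,95,0,0,0,0],
)

```text
time_s: 2.95
position: [0.5632, -0.1314, 0.2405]
tcp_rot: [[-0.96, 0.002, 0.281], [-0.281, -0.001, -0.96], [-0.001, -1.0, 0.001]]
force: [0.3, -0.4, 0.4]
opening: 0.996
```

Run:
```python
from h import *
s=bot.read_state();print(s["position"],s["force"])
for n in("side","top"):
    p,d=bot.capture(n); cv2.imwrite(f"pics/{n}2.png",p[:,:,::-1])
    print(proj(n,np.array(s["position"])))
```

```text
[ 0.5632 -0.1314  0.2405] [ 0.2868 -0.3507  0.374 ]
[343.1913 184.6319]
[351.8572 207.0563]
```

View pics/side2.png

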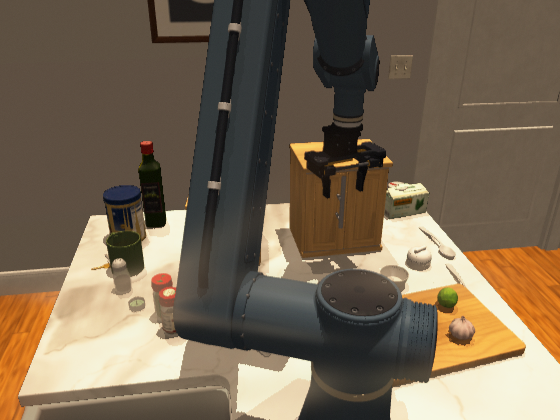

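View pics/top2.png

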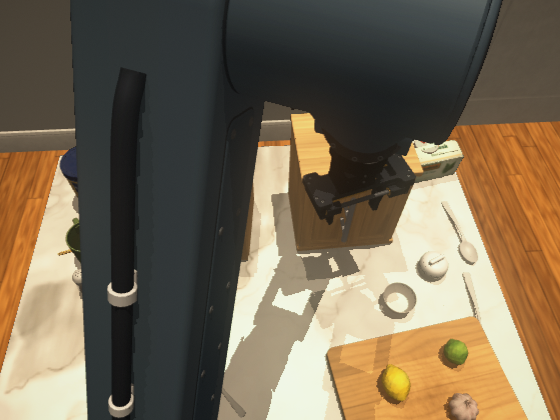

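In the side view the fingers straddle the bar, at about (327,190) and (361,190), with the bar between them at x≈343. No contact force is reading. Next I'll close the jaws.

>>> jog_arm(
  motion=[0,0,0,0,0,0,0,0,0,0,0,0,0,0,0,0,0,0,0,0,0,0,0,0,0,0,0,0,0,0,0,0,0,0,0,0],
  gripper=0,
)

```text
time_s: 3.8
position: [0.5627, -0.1306, 0.2395]
tcp_rot: [[-0.959, -0.0, 0.282], [-0.282, 0.0, -0.959], [0.0, -1.0, -0.0]]
force: [0.0, 0.6, -0.0]
opening: 0.402
```

Run:
```python
from h import *
s=bot.read_state();print(s["position"],s["force"],s["opening"]*87)
R=np.array(s["tcp_rot"]);p=np.array(s["position"])
th=-.034  # face yaw slope dx/dy -> l=(-.034,1)
l=np.array([-.031,1]);l/=np.linalg.norm(l);n=np.array([l[1],-l[0]])
B=p[:2];H=B+.057*n+.085*l;print("hinge",H)
for a in np.r_[np.arange(0,81,5)]:
    t=np.radians(a)
    b=H+.085*(-l*np.cos(t)-n*np.sin(t))+.057*(-n*np.cos(t)+l*np.sin(t))
    d=R.T@np.r_[b-B,0]*1e3
    print(a,d.round(1),b)
```

```text
[ 0.5627 -0.1306  0.2395] [ 0.0265  0.6457 -0.0065] 34.968877225138186
hinge [ 0.617  -0.0439]
0 [0. 0. 0.] [ 0.5627 -0.1306]
5 [ 5.6  0.  -6.9] [ 0.5553 -0.1256]
10 [ 10.6   0.  -14.3] [ 0.5484 -0.1199]
15 [ 15.    0.  -22.1] [ 0.5421 -0.1136]
20 [ 18.6   0.  -30.3] [ 0.5363 -0.1068]
25 [ 21.5   0.  -38.7] [ 0.5311 -0.0995]
30 [ 23.7   0.  -47.4] [ 0.5266 -0.0918]
35 [ 25.1   0.  -56.2] [ 0.5228 -0.0838]
40 [ 25.7   0.  -65.1] [ 0.5196 -0.0754]
45 [ 25.6   0.  -74. ] [ 0.5173 -0.0668]
50 [ 24.6   0.  -82.9] [ 0.5157 -0.058 ]
55 [ 23.    0.  -91.7] [ 0.5148 -0.0491]
60 [  20.5    0.  -100.3] [ 0.5147 -0.0402]
65 [  17.3    0.  -108.6] [ 0.5155 -0.0313]
70 [  13.4    0.  -116.6] [ 0.5169 -0.0225]
75 [   8.8    0.  -124.3] [ 0.5192 -0.0139]
80 [   3.6    0.  -131.5] [ 0.5222 -0.0055]
```

The fingers are still closing: the opening reads 35 mm and the bar is 12 mm. I'll wait for them.

>>> jog_arm(
  motion=[0,0,0,0,0,0,0,0,0,0,0,0,0,0,0,0,0,0,0,0,0,0,0,0,0,0,0,0,0,0,0,0,0,0,0,0],
  gripper=0,
)

```text
time_s: 4.55
position: [0.5627, -0.1304, 0.2395]
tcp_rot: [[-0.959, 0.0, 0.282], [-0.282, 0.001, -0.959], [-0.0, -1.0, -0.0]]
force: [0.5, 2.0, -0.6]
opening: 0.13
```

The bar is gripped, at 0.13 of opening or about 11–12 mm. I'll start along the arc, turning with the panel.

>>> jog_arm(
  motion=[2.5,0,-3,0,2.5,0,5.6,0,-6.9,0,5,0,10.6,0,-14.3,0,10,0,15,0,-22.1,0,15,0,18.6,0,-30.3,0,20,0,21.5,0,-38.7,0,25,0,23.7,0,-47.4,0,30,0,23.7,0,-47.4,0,30,0],
)

```text
time_s: 5.55
position: [0.5278, -0.091, 0.2395]
tcp_rot: [[-0.972, 0.003, -0.236], [0.236, 0.001, -0.972], [-0.003, -1.0, -0.002]]
force: [5.1, 3.6, -3.0]
opening: 0.129
```

Run:
```python
from h import *
s=bot.read_state();print(s["time_s"],np.array(s["position"]),np.array(s["force"]),np.array(s["moment"]),s["opening"],np.array(s["joint_positions"]))
p,d=bot.capture("top"); cv2.imwrite("pics/top3.png",p[:,:,::-1])
```

```text
5.55 [ 0.5278 -0.091   0.2395] [ 5.0783  3.5785 -3.0473] [ 0.4996 -0.4808 -0.0437] 0.12886317383697685 [-21.8075  23.6545  95.3665   0.1458  60.8267  81.7776]
```

View pics/top3.png

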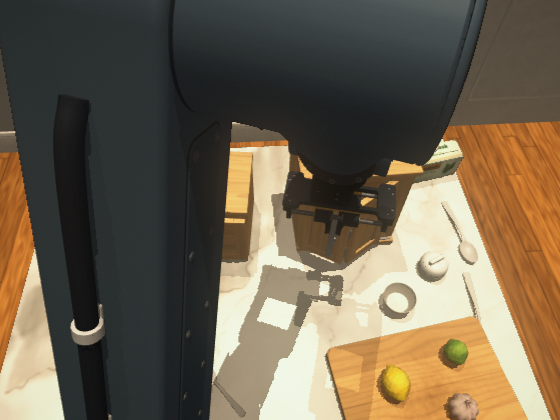

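Run:
```python
from h import *
# local frame: tool x,z ; rotation about tool y by a
l=np.array([-.031,1]);l/=np.linalg.norm(l);n=np.array([l[1],-l[0]])
R0=np.array([[-.959,0,.282],[-.282,0,-.959],[0,-1,0]])
def b(a):
    t=np.radians(a); return .085*(-l*np.cos(t)-n*np.sin(t))+.057*(-n*np.cos(t)+l*np.sin(t))
def Rz(a):
    a=np.radians(-a);c,s=np.cos(a),np.sin(a);return np.array([[c,-s,0],[s,c,0],[0,0,1]])
for a0 in(30,75):
  for a in range(a0,89,1 if a0==75 else 5): print(a0,a,((Rz(a0)@R0).T@np.r_[b(a)-b(a0),0]*1e3).round(1))
```

```text
30 30 [0. 0. 0.]
30 35 [ 5.6  0.  -6.9]
30 40 [ 10.6   0.  -14.3]
30 45 [ 15.    0.  -22.1]
30 50 [ 18.6   0.  -30.3]
30 55 [ 21.5   0.  -38.7]
30 60 [ 23.7   0.  -47.4]
30 65 [ 25.1   0.  -56.2]
30 70 [ 25.7   0.  -65.1]
30 75 [ 25.5   0.  -74. ]
30 80 [ 24.6   0.  -82.9]
30 85 [ 22.9   0.  -91.7]
75 75 [0. 0. 0.]
75 76 [ 1.2  0.  -1.3]
75 77 [ 2.3  0.  -2.7]
75 78 [ 3.4  0.  -4.1]
75 79 [ 4.5  0.  -5.5]
75 80 [ 5.6  0.  -6.9]
75 81 [ 6.7  0.  -8.4]
75 82 [ 7.7  0.  -9.8]
75 83 [  8.7   0.  -11.3]
75 84 [  9.7   0.  -12.8]
75 85 [ 10.6   0.  -14.3]
75 86 [ 11.5   0.  -15.9]
75 87 [ 12.4   0.  -17.4]
75 88 [ 13.3   0.  -19. ]
```

>>> jog_arm(
  motion=[2.5,0,-3,0,2.5,0,5.6,0,-6.9,0,5,0,10.6,0,-14.3,0,10,0,15,0,-22.1,0,15,0,18.6,0,-30.3,0,20,0,21.5,0,-38.7,0,25,0,23.7,0,-47.4,0,30,0,25.1,0,-56.2,0,35,0,25.7,0,-65.1,0,40,0,25.5,0,-74,0,45,0,25.5,0,-74,0,45,0,25.5,0,-74,0,45,0],
)

```text
time_s: 7.1
position: [0.522, -0.0148, 0.2396]
tcp_rot: [[-0.521, 0.006, -0.854], [0.854, -0.002, -0.521], [-0.005, -1.0, -0.004]]
force: [5.6, -1.0, -5.9]
opening: 0.128
```

Run:
```python
from h import *
s=bot.read_state();print(s["time_s"],np.array(s["position"]),np.array(s["force"]),np.array(s["moment"]),s["opening"],np.array(s["joint_positions"]))
for n in("top","side"):
    p,d=bot.capture(n); cv2.imwrite(f"pics/{n}4.png",p[:,:,::-1])
```

```text
7.1 [ 0.522  -0.0148  0.2396] [ 5.5684 -0.9864 -5.8841] [ 0.0843 -0.7401 -0.0423] 0.12811097752926745 [-13.8836  22.5805  97.304   -0.0154  59.7588 134.7375]
```

View pics/top4.png

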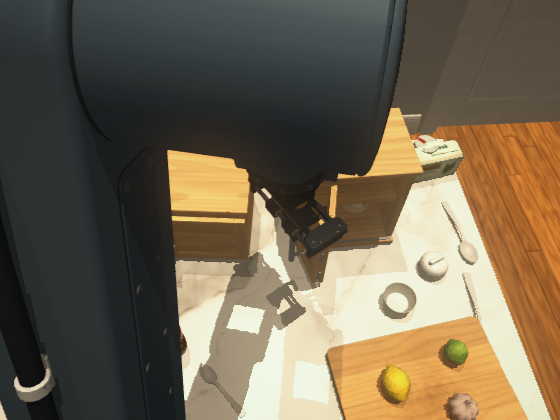

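View pics/side4.png

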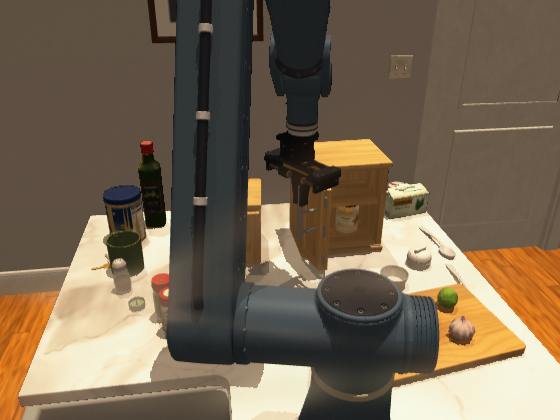

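Both panels are folded to about 75°, with the panel edge near (318,265) in the top view. The contact forces are small. Next I'll push on until the stop is felt.

>>> jog_arm(
  motion=[2.3,0,-2.7,0,2,0,4.5,0,-5.5,0,4,0,6.7,0,-8.4,0,6,0,6.7,0,-8.4,0,6,0,6.7,0,-8.4,0,6,0],
)

```text
time_s: 7.82
position: [0.5245, -0.0079, 0.2396]
tcp_rot: [[-0.43, 0.003, -0.903], [0.903, -0.008, -0.43], [-0.009, -1.0, 0.001]]
force: [2.1, -10.6, -3.2]
opening: 0.127
```

>>> jog_arm(
  motion=[2.2,0,-3,0,1,0,4,0,-6,0,2,0,4,0,-6,0,2,0,4,0,-6,0,2,0],
)

```text
time_s: 8.32
position: [0.5244, -0.0072, 0.2396]
tcp_rot: [[-0.401, -0.006, -0.916], [0.916, -0.019, -0.4], [-0.015, -1.0, 0.014]]
force: [-8.7, -28.6, 0.3]
opening: 0.133
```

The bar didn't move while the force rose to 30 N, so the door is at its stop. I'll ease off the preload and then open the jaws partway.

>>> jog_arm(
  motion=[-2.5,0,4,0,-1,0,-4.5,0,7.5,0,-2,0,-4.5,0,7.5,0,-2,0,-4.5,0,7.5,0,-2,0],
)

```text
time_s: 8.82
position: [0.5242, -0.0076, 0.2396]
tcp_rot: [[-0.429, 0.006, -0.903], [0.903, -0.006, -0.429], [-0.007, -1.0, -0.003]]
force: [5.8, -5.2, -6.5]
opening: 0.13
```

>>> jog_arm(
  motion=[0,0,0,0,0,0,0,0,0,0,0,0,0,0,0,0,0,0,0,0,0,0,0,0,0,0,0,0,0,0],
  gripper=0.45,
)

```text
time_s: 9.45
position: [0.5214, -0.0046, 0.2396]
tcp_rot: [[-0.429, -0.0, -0.903], [0.903, 0.0, -0.429], [0.0, -1.0, 0.0]]
force: [0.1, 0.4, -0.5]
opening: 0.445
```

Run:
```python
from h import *
s=bot.read_state();print(s["time_s"],np.array(s["position"]),np.array(s["force"]),s["opening"])
```

```text
9.45 [ 0.5214 -0.0046  0.2396] [ 0.1162  0.3676 -0.5336] 0.44496222033453087
```

Released, with no contact force. Next I'll lift straight up and then move clear towards the right.

>>> jog_arm(
  motion=[0,-25,0,0,0,0,0,-60,0,0,0,0,0,-100,0,0,0,0,0,-130,0,0,0,0,0,-130,0,0,0,0],
)

```text
time_s: 10.07
position: [0.5228, -0.005, 0.3721]
tcp_rot: [[-0.429, 0.006, -0.903], [0.903, -0.001, -0.429], [-0.004, -1.0, -0.005]]
force: [-0.3, 0.6, -0.3]
opening: 0.45
```

>>> jog_arm(
  motion=[-45,0,20,0,0,0,-90,0,40,0,0,0,-135,0,60,0,0,0,-180,0,80,0,0,0,-225,0,100,0,0,0,-270,0,120,0,0,0,-315,0,140,0,0,0,-360,0,160,0,0,0,-400,0,180,0,0,0,-400,0,180,0,0,0],
)

```text
time_s: 11.32
position: [0.5289, -0.4463, 0.3661]
tcp_rot: [[-0.425, -0.003, -0.905], [0.905, 0.002, -0.425], [0.003, -1.0, 0.002]]
force: [-0.8, 0.8, -0.4]
opening: 0.452
```

Run:
```python
from h import *
s=bot.read_state();print(s["time_s"],np.array(s["position"]),np.array(s["force"]),s["opening"])
for n in("top","side"):
    p,d=bot.capture(n); cv2.imwrite(f"pics/{n}5.png",p[:,:,::-1]); np.save(f"pics/{n}5.npy",d)
```

```text
11.325 [ 0.5289 -0.4463  0.3661] [-0.7932  0.8326 -0.4429] 0.45194073316935657
```

View pics/top5.png

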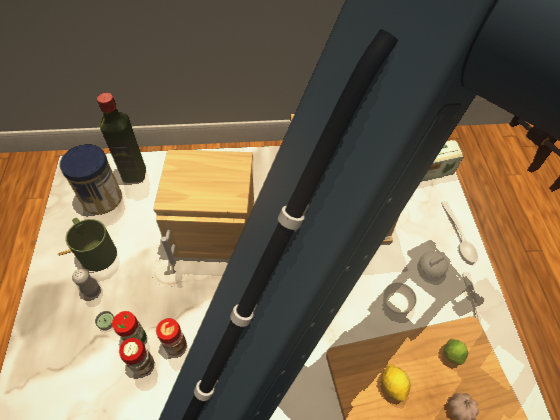

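View pics/side5.png

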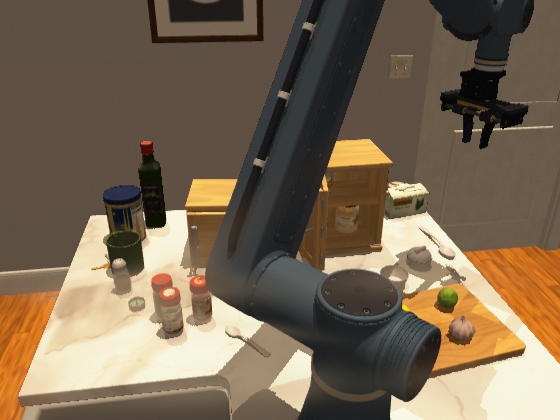

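The side view shows the fold standing out, with its panel edge near (320,225), the shelf exposed and the bar at about (306,240). The low door looks the same as at the start. I'll measure the fold angle.

Run:
```python
from h import *
for n in("side","top"):
    W=deproj(n,np.load(f"pics/{n}5.npy"))
    m=(W[...,0]>.47)&(W[...,0]<.64)&(W[...,1]<.03)&(W[...,1]>-.12)&(W[...,2]>.04)&(W[...,2]<.262)
    P=W[m];print(n,len(P));
    if len(P)>20:
        print(np.histogram2d(P[:,0],P[:,1],bins=[np.arange(.48,.65,.02),np.arange(-.12,.04,.01)])[0].astype(int))
        b=P[(P[:,1]>-.02)&(P[:,0]<.55)];print("bar pts",len(b),np.median(b,0) if len(b) else "")
print("expected bar px",proj("side",np.array([[.5245,-.0075,.265],[.5245,-.0075,.12]])))
a=np.load("pics/top0.npy");b=np.load("pics/top5.npy")
r=(slice(150,262),slice(155,230));print("low cupboard depth change",np.nanpercentile(np.abs(a[r]-b[r]),[50,95,99]))
p=cv2.imread("pics/side5.png");cv2.imwrite("pics/side5z.png",cv2.resize(p[130:290,270:400],None,fx=4,fy=3.7,interpolation=cv2.INTER_CUBIC))
```

```text
side 1416
[[  0   0   0   0   0   0   0   0   0   0   0   0   0   0   0]
 [  0   0   0   2 279 297 246   0   0   0   0   0   0   0   0]
 [  0   0   0   4  17   5 131  20  10   3   0   0   0   0   0]
 [  0   0   0   6  14   0 113  14   0   0   0   0   0   0   0]
 [  0   0   0   7   8   0  16  96   0   0   0   0   0   0   0]
 [  0   0   0   7   1   0   0  65  24   0   0   0   0   0   0]
 [  5   4   5   0   0   0   0   0  11   0   0   0   0   0   0]
 [  6   0   0   0   0   0   0   0   0   0   0   0   0   0   0]]
bar pts 0 
top 0
expected bar px [[297.3734 185.0262]
 [296.3092 237.5271]]
low cupboard depth change [0.0017 0.0053 0.0082]
```

View pics/side5z.png

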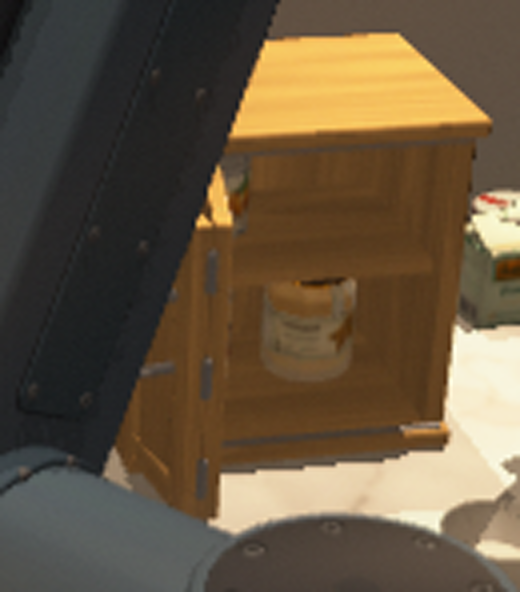

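Run:
```python
from h import *
W=deproj("side",np.load("pics/side5.npy"))
m=(W[...,0]>.508)&(W[...,0]<.62)&(W[...,1]<-.03)&(W[...,1]>-.068)&(W[...,2]>.03)&(W[...,2]<.24)
P=W[m]
q=cv2.fitLine(P[:,:2].astype(np.float32),cv2.DIST_HUBER,0,.01,.01).ravel();print(len(P),q)
q0=np.array([0.,1.])
d=-q[:2] if q[0]>0 else q[:2]
print("fold angle deg", np.degrees(np.arctan2(-d[0],-d[1]))+1.7)
```

```text
950 [ 0.9823  0.1874  0.5461 -0.0512]
fold angle deg 80.89713
```

The measured fold is about 81°, against a stop at 80.2°. I'll hand in.

```bash
python3 -c "
from rig import bot
print(bot.hand_in())"
```

```text
the job is handed in; nothing more can be done
None
```

The bifold door on the tall (right-hand) cupboard is open to its stop and released, and the job was handed in at about 11.4 s of the 35 s allowed. I gripped the free top of the bar from above, swung it along its arc with the tool turning with the panel, eased off the pressure, let go, lifted clear and moved off to the right.

- **Bar position:** the top and side views put the bar's axis within 1.5 mm of each other, with its top at about 266–268 mm (265 mm given).
- **Fold angle:** the bar stopped moving while the wrist force rose to about 30 N, the highest reading I saw. Afterwards the side-camera depth gave about 81° for the left panel, against a stop at 80.2°; the bar's position gave 79–80°. These agree within measuring error.
- **After letting go:** the tool force was about zero, and the robot was touching nothing.
- **Low cupboard:** its door looks shut. Its depth image matches the start to 1.7 mm (median).
- **Not seen at the end:** the arm hid the upper bar in the last side view and the open door in the last top view. The angle check therefore rests on the visible part of the left panel.

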